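# Load a label roll on the packing bench dispenser

### The job

Load the yellow roll on the dispenser: take the bare spindle off its stand by the red handle, push its shaft through the yellow roll's core where the roll sits in the wooden rack, and lift the roll out on the spindle. Lay the spindle back across both forks of the stand with the yellow roll hanging between them, and let go. Do not drop the yellow roll, and leave the blue roll in its place.

Things in the scene. Friction and masses are not known exactly. Their poses are not given: they have to be found in the camera images.
- spindle_grip (a point): Centre of the spindle's red handle, 22 x 22 mm, 60 mm long along y. A round steel shaft, 12 mm thick, runs from the handle along +y: it begins 30 mm and its rounded tip lies 160 mm from this point. 80 g. At the start it lies level and bare across the stand's forks, handle overhanging at the -y end (robot's right), this point 90 mm from the stand's middle; z is up.
- stand_seat (a point): Grey fixed stand: point on a laid shaft's axis, 95 mm above the table, half-way between the forks; y along the laid shaft, z up. Two Y-shaped forks, 8 mm thick, stand 40 mm either side along y (72 mm free between them). Each is a 90 degree V open upward: bottom 86.5 mm, arm ends 112 mm above the table, mouth 50 mm wide along x. Base 130 x 130 x 10 mm.
- roll_yellow_mid (a point): Centre of the yellow label roll: diameter 76 mm, 40 mm wide, 80 g, cardboard core of 44 mm bore open at both ends. The bore's axis is y, at the start level and within 18 degrees of world y. It sits on its rim, centre 60 mm above the table, on rails (top 28 mm) in one of two bays, 130 mm apart, of a fixed plywood rack, 280 x 70 mm (long side across the bores). Either bay.
- roll_blue_mid (a point): Centre of the blue label roll, same shape and axes as the yellow one, in the rack's other bay. To be left in place.
Things that resemble listed ones, but are neither listed nor needed, are in the scene too. There is more than one size of the part that bears spindle_grip; the job needs the middle-sized.

How it is judged (in metres and radians):
On the way:
1. the yellow roll hangs on the spindle's shaft, raised clear of the rack (x of roll_yellow_mid in the frame of spindle_grip between -0.022 and 0.022 m and z of roll_yellow_mid in the frame of spindle_grip between -0.022 and 0.022 m and y of roll_yellow_mid in the frame of spindle_grip between 0.035 and 0.145 m and height (world z) of roll_yellow_mid above 0.09 m), for 0.2 s.
At the end, for the whole second after the job is handed in: Spindle laid in both forks (height within 8 mm, sideways 15 mm, direction 0.12 rad, handle outside at either end), its shaft through the yellow roll, roll within 30 mm of the middle between the forks, both still (under 0.03 and 0.08 m/s); blue roll within 30 mm of its start (x of roll_yellow_mid in the frame of spindle_grip between -0.022 and 0.022 m and z of roll_yellow_mid in the frame of spindle_grip between -0.022 and 0.022 m and y of roll_yellow_mid in the frame of spindle_grip between 0.035 and 0.145 m and z of spindle_grip in the frame of stand_seat between -0.008 and 0.008 m and y of roll_yellow_mid in the frame of stand_seat between -0.03 and 0.03 m and (y of spindle_grip in the frame of stand_seat between -0.125 and -0.065 m or y of spindle_grip in the frame of stand_seat between 0.065 and 0.125 m) and angle between the y axis of spindle_grip and the y axis of stand_seat, either way round below 0.12 rad and linear speed of spindle below 0.03 m/s and linear speed of roll_yellow below 0.08 m/s and distance of roll_blue_mid from where it was at the start of the episode below 0.03 m and x of spindle_grip in the frame of stand_seat between -0.015 and 0.015 m); the robot touches nothing.
It fails at once if the blue roll is moved more than 30 mm (distance of roll_blue_mid from where it was at the start of the episode above 0.03 m).
It fails at once if the yellow roll is dropped (centre lower than 45 mm above the table) (height (world z) of roll_yellow_mid below 0.045 m).
It also fails if it takes over 58 s, if anything falls off the work surface, if the arm or the gripper's body presses on something with over 40 N, if the wrist force passes 120 N, or if a joint passes its speed limit or range.

### The arm

A 6-joint arm with a two-finger parallel gripper is mounted at the origin on the work surface. World frame = base frame: x ahead of the robot, y to its left, z up, the work surface at z = 0. Lengths are in m, angles in degrees, forces in N, time in s.
With the tool pointing down it reaches from about 0.4 to 0.825 m from the base axis. Payload 7 kg.
Tool frame: the origin (TCP) lies between the finger pads; the fingertips stand 11 mm ahead of it and the grasp point (between the pads) lies 8 mm behind it; z points along the fingers, y is the direction in which the jaws open and shut (so a half turn about z gives the same grasp; the last joint's range is limited). The gripper opens to 88 mm and grips with 3 to 60 N. Pads are 19 mm wide; open, the fingers measure 130 mm over their backs; the gripper's body (78 mm by 193 mm) begins 47 mm behind the grasp point.
Start: joints at [-51.56, 20.546, 0.682, 0, -70.136, -16.507], TCP at [0.252, -0.626, 0.238] pointing down, gripper open.
Joint ranges: [-176.03, 176.03], [-82.01, 121.73], [-58.28, 71.71], [-173.87, 95.51], [-174.79, -0.11], [-173.66, 173.66]. Speed limits (degrees/s): [136.94, 136.94, 172.46, 180, 180, 180].

### API

Orientations are given as [roll, pitch, yaw] about the fixed x, y, z axes, in that order (R = Rz(yaw) Ry(pitch) Rx(roll)).
In Python, from plant import r gives the robot as it stands.
- The arm moves only by the shell command python3 -m inch 'ROWS' [OPENING] [FORCE]. ROWS is JSON, a list of rows, each an object of numbers: "x", "y", "z": the shift along the tool's x, y, z as a fraction of full scale; "yaw": the turn about the tool's z as a fraction of full scale. In form: [{"x": .., "y": .., "z": .., "yaw": ..}, ...]. A call has 1 to 5 rows; each row shifts and turns the pose as measured when the row begins, along the tool's axes as they then stand; what a row does not reach is not made up. Full scale, the value 1, is 0.025 m for a shift and 4 degrees for a turn. A row lasts 1/12 s, in which the tool goes at most 41.7 mm and 7.16 degrees, less where a joint would pass 70% of its speed; a pose out of reach is approached as far as the arm can. A call with a number of a shift or a turn outside -1 to 1 is refused whole. A call with a gripper value outside its range is refused whole. OPENING is the opening, from -1 (shut) to 1 (fully open), set as the call begins (- or left out, the last holds). The fingers move at their own pace and stop on an object; FORCE is the grip in N (left out, the last holds). Time passes only in rows, so rows that do not move let the fingers close. It gives the time, the measured TCP pose, the force and the opening at its end, in the units of the state.
- r.get_state(): the state, without advancing time (a new reading comes with each control period).
- r.capture(name): name is "scene" or "side" or "wrist"; returns (picture, depth): 480x640x3 uint8, red, green, blue; 480x640 float32, m along the optical axis (not along the pixel's ray), 0 where there is no reading.
- r.camera_info(name): a dict with "mtx" (3x3 intrinsics, pixels), "pose" (4x4, takes a point from camera to world coordinates). Camera axes: x right, y down, z forward; pixel columns grow to the right and rows downward; lengths in m; the calibration is good to about 2 mm. A picture is of the moment at which its call begins: read the wrist's pose just before it. camera_info takes no time and is no camera call; for the wrist camera it gives the pose at the moment of the call.
- r.close_job(): hands the job in, once; it reports no verdict.
The state is a dict: "time_s": time; "joints": joint angles; "qd": joint speeds; "joint_torque": joint torques, N m; "tcp_pos": TCP position; "eef_rot": TCP orientation; "contact_force": force on the tool from outside, world axes, zero at the start; "moment": the same for the moment, N m; "gripper_width": finger opening in m.
Only numpy, scipy, OpenCV 4.12 (cv2) and the standard library are available. Lean on these libraries where they do the work, as an engineer would, in place of code of your own. Each camera call takes 0.05 s, during which the arm holds its last target. There are 200 camera calls.

## Working session

There is one attempt and no reset: what is moved stays moved. The work goes in short steps, Python scripts to look and compute and a shell command to move; the robot and the scene stay as the last step left them, time stands still between calls to the robot, and variables do not carry over. Pictures are saved under pics/ and viewed, about 8 in all and at most 12, crops included, and the job is handed in when it is done.

```bash
ls; mkdir -p pics; python3 - <<'E'
from plant import r
import cv2,numpy as np
print(r.get_state())
for n in("scene","side"):
    p,d=r.capture(n); np.savez(f"{n}0.npz",p=p,d=d,**{k:np.array(v) for k,v in r.camera_info(n).items() if k in("mtx","pose")})
    cv2.imwrite(f"pics/{n}0.png",p[:,:,::-1]); print(n,r.camera_info(n)["pose"])
E
```

```text
pics
{'time_s': 0.0, 'joints': array([-5.15596444e+01,  2.05923323e+01,  6.32526625e-01, -2.13953134e-02,
       -7.01363833e+01, -1.65054194e+01]), 'qd': array([-0.04978317,  0.03808735,  0.08744609, -0.06697061, -0.06569901,
        0.04093824]), 'joint_torque': array([-4.03969289e-04, -5.82724893e+01,  2.93044960e+01,  6.99740231e+00,
        6.80366720e-03, -1.69117775e-04]), 'tcp_pos': array([ 0.2519285 , -0.62569691,  0.23659907]), 'eef_rot': array([ 1.79902060e+02, -8.04677653e-03, -1.58072344e+02]), 'contact_force': array([-0.41979421, -0.19194527,  0.51115735]), 'moment': array([ 0.0082268 , -0.0360557 , -0.03492896]), 'gripper_width': 0.0876671366213114}
scene [[-0.11012642  0.79579993 -0.59546171  1.10494125]
 [ 0.99378908  0.09779706 -0.05309416 -0.01422473]
 [ 0.01598207 -0.59761042 -0.80162732  0.94215733]
 [ 0.          0.          0.          1.        ]]
side [[-0.9637349  -0.1991548   0.17762996  0.28013565]
 [-0.26605924  0.66548636 -0.69738109  0.66328597]
 [ 0.02067647 -0.71935059 -0.69433941  0.85415713]
 [ 0.          0.          0.          1.        ]]
```

View pics/scene0.png

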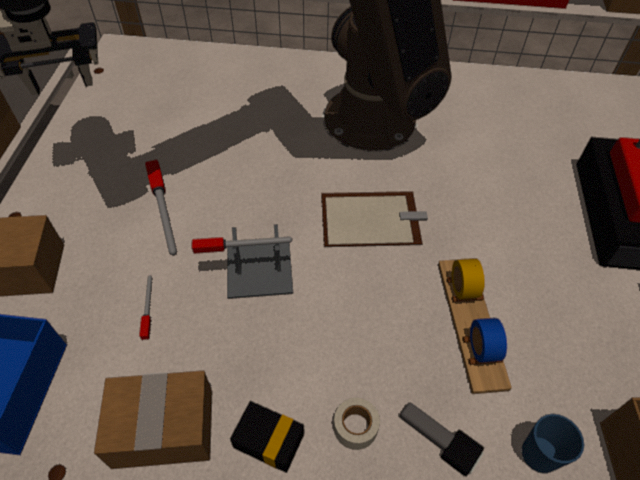

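View pics/side0.png

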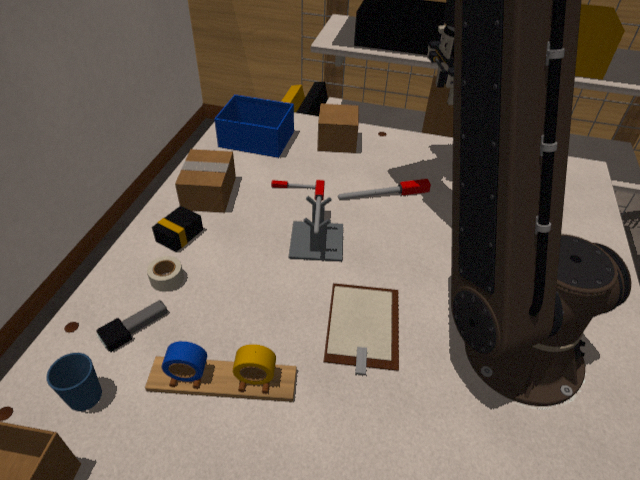

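Candidates for the spindle in the scene view: large one (red handle ~(154,175), shaft to (172,250)), lying on the table. Small one (red handle ~(145,327), shaft to (149,278)), also on the table. Middle one on the stand (handle ~(208,244), shaft to (290,240)), which is the one described. The yellow roll is at (467,278) and the blue one at (488,340).

```bash
cat > h.py <<'E'
import numpy as np,cv2
def cloud(p,d,K,T):
    v,u=np.mgrid[:480,:640]; x=np.stack([(u-K[0,2])/K[0,0]*d,(v-K[1,2])/K[1,1]*d,d],-1)
    w=x@T[:3,:3].T+T[:3,3]; w[d<=0]=np.nan; return w
def load(n):
    z=np.load(n+".npz"); return z["p"],cloud(z["p"],z["d"],z["mtx"],z["pose"])
def grab(r,n):
    i=r.camera_info(n); p,d=r.capture(n); return p,cloud(p,d,np.array(i["mtx"]),np.array(i["pose"]))
def blobs(p,w,lo,hi,mn=25):
    hsv=cv2.cvtColor(p,cv2.COLOR_RGB2HSV); m=cv2.inRange(hsv,lo,hi)
    n,l,s,c=cv2.connectedComponentsWithStats(m)
    return [(c[i].round(),w[l==i][~np.isnan(w[l==i][:,0])]) for i in range(1,n) if s[i,4]>=mn]
E
python3 - <<'E'
from h import *
np.set_printoptions(precision=4,suppress=True)
for n in("scene0","side0"):
    p,w=load(n); print(n)
    for nm,lo,hi in(("red",(0,150,80),(8,255,255)),("yel",(20,150,80),(32,255,255)),("blu",(105,150,60),(125,255,255))):
        for c,q in blobs(p,w,lo,hi):
            if len(q)<20: continue
            m=q.mean(0)
            if not(0.2<m[0]<0.9 and abs(m[1])<.5): continue
            print(nm,c,len(q),"lo",np.percentile(q,3,0),"hi",np.percentile(q,97,0),"mean",m)
    f=w.reshape(-1,3)
    # shaft & stand
    g=f[(f[:,0]>.3)&(f[:,0]<.7)&(f[:,1]>-.4)&(f[:,1]<0)&(f[:,2]>.07)&(f[:,2]<.14)]
    print("high",len(g),np.percentile(g,[2,50,98],axis=0))
    t=f[(f[:,0]>.3)&(f[:,0]<.7)&(f[:,1]>-.4)&(f[:,1]<0.0)&(f[:,2]>.006)&(f[:,2]<.016)]
    print("base",len(t),np.percentile(t,[1,50,99],axis=0))
for n in("scene","side"):
    p,_=load(n+"0"); a=(p[215:315,180:310] if n=="scene" else p[165:265,260:390]); b=(p[250:400,420:520] if n=="scene" else p[330:405,140:300])
    cv2.imwrite(f"pics/{n}c.png",np.hstack([cv2.resize(x,(400,400)) for x in(a,b)])[:,:,::-1])
cv2.imwrite("pics/crop1.png",np.vstack([cv2.resize(cv2.imread(f"pics/{n}c.png"),(600,300)) for n in("scene","side")]))
E
```

```text
scene0
red [155. 179.] 211 lo [ 0.2765 -0.4784  0.0259] hi [ 0.3228 -0.4457  0.0344] mean [ 0.3011 -0.4623  0.0301]
red [207. 243.] 287 lo [ 0.5023 -0.3092  0.1013] hi [ 0.5262 -0.2565  0.1079] mean [ 0.5143 -0.2829  0.105 ]
red [144. 326.] 168 lo [ 0.6328 -0.3916  0.0139] hi [ 0.6743 -0.3728  0.0205] mean [ 0.655  -0.382   0.0169]
yel [472. 277.] 721 lo [0.4853 0.195  0.0642] hi [0.5412 0.2342 0.0987] mean [0.5184 0.2147 0.0875]
yel [277. 437.] 583 lo [ 0.8068 -0.1149  0.0476] hi [ 0.8695 -0.0845  0.0536] mean [ 0.8389 -0.0998  0.0505]
blu [493. 339.] 882 lo [0.6092 0.2243 0.0632] hi [0.6679 0.2633 0.0984] mean [0.6432 0.244  0.088 ]
high 1120 [[ 0.4669 -0.3084  0.0796]
 [ 0.5049 -0.2385  0.1005]
 [ 0.5277 -0.1347  0.1099]]
base 3635 [[ 0.3093 -0.3965  0.0061]
 [ 0.5001 -0.1926  0.0096]
 [ 0.6674 -0.0083  0.0154]]
side0
red [279. 182.] 57 lo [ 0.6342 -0.4012  0.0075] hi [ 0.6747 -0.3729  0.019 ] mean [ 0.6529 -0.3849  0.0153]
red [319. 187.] 121 lo [ 0.498  -0.3118  0.1021] hi [ 0.5232 -0.2569  0.1075] mean [ 0.5113 -0.2844  0.1037]
red [409. 184.] 125 lo [ 0.2743 -0.5281 -0.0015] hi [ 0.3208 -0.4491  0.0336] mean [ 0.2984 -0.4685  0.0273]
yel [171. 225.] 184 lo [ 0.8027 -0.1187  0.0456] hi [ 0.868  -0.0862  0.0521] mean [ 0.8361 -0.1029  0.0483]
yel [254. 360.] 955 lo [0.4672 0.1905 0.0349] hi [0.533  0.2359 0.0965] mean [0.4992 0.2155 0.082 ]
blu [185. 358.] 981 lo [0.5927 0.2206 0.0329] hi [0.6558 0.2657 0.0967] mean [0.6219 0.2453 0.0812]
high 654 [[ 0.46   -0.3071  0.072 ]
 [ 0.4961 -0.2279  0.0993]
 [ 0.5243 -0.1333  0.1092]]
base 1732 [[ 0.314  -0.3974  0.0061]
 [ 0.4771 -0.1894  0.0089]
 [ 0.6587 -0.0149  0.0155]]
```

View pics/crop1.png

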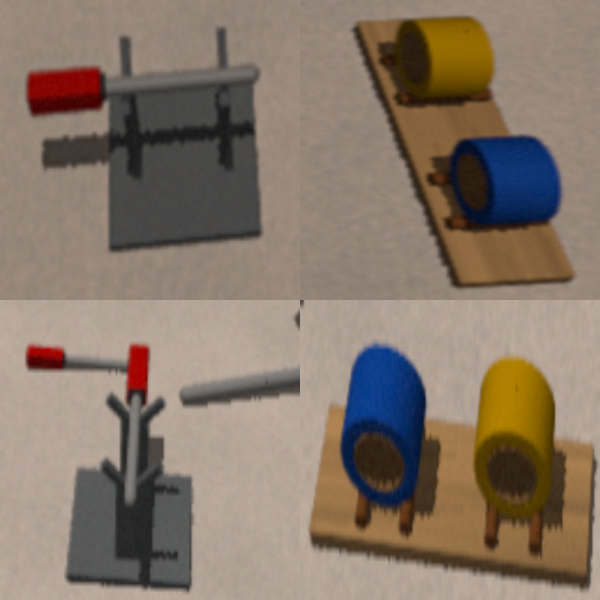

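The crop confirms the choice. The middle spindle lies across both forks of the grey stand with its handle at −y. The yellow roll sits in the near bay and the blue one in the far bay, and both bores are open. Next I fit the axes.

```bash
python3 - <<'E'
from h import *
from scipy.optimize import least_squares
np.set_printoptions(precision=4,suppress=True)
def cyl(q,R,c0,z=None):
    # axis level; params cx,cz,yaw about c0
    def f(s):
        a=np.array([-np.sin(s[2]),np.cos(s[2])]); n=np.array([a[1],-a[0]])
        return np.hypot((q[:,:2]-c0[:2])@n-s[0],q[:,2]-s[1])-R
    s=least_squares(f,[0,c0[2],0.0],loss="soft_l1",f_scale=.002).x
    a=np.array([-np.sin(s[2]),np.cos(s[2])]); n=np.array([a[1],-a[0]])
    t=(q[:,:2]-c0[:2])@a; lo,hi=np.percentile(t,[1,99])
    return c0[:2]+n*s[0]+a*(lo+hi)/2,s[1],np.degrees(s[2]),hi-lo,np.std(f(s))
P={}
for n in("scene0","side0"):
    p,w=load(n); f=w.reshape(-1,3)
    for nm,lo,hi,c0 in(("yel",(20,150,60),(32,255,255),(.503,.215,.06)),("blu",(105,150,50),(125,255,255),(.63,.245,.06))):
        q=np.vstack([q for c,q in blobs(p,w,lo,hi) if np.linalg.norm(q.mean(0)-c0)<.06])
        P.setdefault(nm,[]).append(q); print(n,nm,cyl(q,.038,np.array(c0)))
    q=f[(abs(f[:,0]-.51)<.02)&(f[:,1]>-.25)&(f[:,1]<-.12)&(f[:,2]>.092)&(f[:,2]<.105)]
    P.setdefault("shaft",[]).append(q); print(n,"shaft",len(q),cyl(q,.006,np.array([.51,-.19,.095])))
    q=f[(abs(f[:,0]-.5)<.1)&(abs(f[:,1]+.19)<.08)&(f[:,2]>.007)&(f[:,2]<.014)]
    hsv=cv2.cvtColor(p,cv2.COLOR_RGB2HSV).reshape(-1,3)
    g=((abs(f[:,0]-.5)<.15)&(abs(f[:,1]+.19)<.12)&(f[:,2]>.005)&(f[:,2]<.014)&(hsv[:,2]<110)&(hsv[:,1]<60))
    print("base rect",cv2.minAreaRect(f[g][:,:2].astype(np.float32)), np.percentile(f[g],[1,99],axis=0))
    g=(abs(f[:,0]-.5)<.05)&(abs(f[:,1]+.19)<.07)&(f[:,2]>.05)&(f[:,2]<.115)&((f[:,0]<.485)|(f[:,0]>.53)); print("arms",f[g].shape,np.percentile(f[g],[2,98],axis=0))
for nm,R,c0 in(("yel",.038,(.503,.215,.06)),("blu",.038,(.63,.245,.06)),("shaft",.006,(.51,-.19,.095))):
    print("both",nm,cyl(np.vstack(P[nm]),R,np.array(c0)))
E
```

```text
scene0 yel (array([0.5034, 0.2119]), np.float64(0.058926655588339115), np.float64(10.824719410164661), np.float64(0.03800139063758661), np.float64(0.0016479039023878338))
scene0 blu (array([0.6302, 0.2412]), np.float64(0.059054184488249756), np.float64(11.66168331414509), np.float64(0.03729055641740654), np.float64(0.0015094784935927189))
scene0 shaft 291 (array([ 0.4991, -0.2012]), np.float64(0.09550155350579959), np.float64(3.7166246874701945), np.float64(0.09714164363592709), np.float64(0.003509684757253836))
base rect ((0.4973893165588379, -0.19411258399486542), (0.12513937056064606, 0.12956595420837402), 12.092544555664062) [[ 0.4335 -0.2627  0.0056]
 [ 0.5645 -0.1255  0.0135]]
arms (142, 3) [[ 0.4596 -0.242   0.0932]
 [ 0.4931 -0.1288  0.1117]]
side0 yel (array([0.5023, 0.2119]), np.float64(0.057552446501745), np.float64(11.514706890544476), np.float64(0.04029376907507647), np.float64(0.004324679651421814))
side0 blu (array([0.6289, 0.242 ]), np.float64(0.0576251185800543), np.float64(11.234513286834677), np.float64(0.039798636305590676), np.float64(0.0036647653013597826))
side
[... 221 characters left out ...]
917), (0.12833864986896515, 0.13366638123989105), 12.457489967346191) [[ 0.4222 -0.2654  0.0053]
 [ 0.5605 -0.1245  0.0129]]
arms (216, 3) [[ 0.4567 -0.2448  0.0529]
 [ 0.4848 -0.1299  0.1096]]
both yel (array([0.503 , 0.2123]), np.float64(0.058225540252818196), np.float64(11.42494455374612), np.float64(0.03941582542127792), np.float64(0.0036755552553379895))
both blu (array([0.6297, 0.2421]), np.float64(0.05846605469320571), np.float64(11.703429257111917), np.float64(0.039353291414183623), np.float64(0.0030677462214742292))
both shaft (array([ 0.4997, -0.1992]), np.float64(0.09582136292382194), np.float64(3.416457819147299), np.float64(0.10072398835083574), np.float64(0.004297640992472205))
```

```bash
A='[{"yaw":-1},{"yaw":-1},{"yaw":-1},{"yaw":-1},{"yaw":-1}]'
python3 -m inch '[{"yaw":-1},{"yaw":-1},{"yaw":-1},{"yaw":-1},{"yaw":-1}]' 1 40
python3 -m inch '[{"yaw":-1},{"yaw":-1},{"yaw":-1},{"yaw":-1},{"yaw":-1}]'
python3 -m inch '[{"yaw":-1},{"yaw":-1},{"yaw":-1},{"yaw":-1},{"yaw":-1}]'
python3 -m inch '[{"yaw":-1},{"yaw":-1},{"yaw":-1},{"yaw":-1},{"yaw":-1}]'
cat >> h.py <<'E'
from scipy.spatial.transform import Rotation as Ro
def go(r,tgt,yaw):
    s=r.get_state(); R=Ro.from_euler("xyz",s["eef_rot"],degrees=True).as_matrix()
    d=R.T@(np.array(tgt)-s["tcp_pos"]); dy=-((yaw-s["eef_rot"][2]+180)%360-180)
    print("t",s["time_s"],"tcp",s["tcp_pos"].round(4),"rot",s["eef_rot"].round(2),"F",s["contact_force"].round(1),"w",round(s["gripper_width"],4))
    print("tool shift mm",(d*1000).round(1),"units",(d/.025).round(2),"yaw deg",round(dy,1),"units",round(dy/4,2))
E
python3 - <<'E'
from h import *; from plant import r
go(r,(.513,-.2835,.235),-78.5)
E
```

```text
t 0.1 tcp [ 0.2519 -0.6258  0.2367] rot [ 1.7991e+02 -1.0000e-02 -1.5807e+02] F [ 0.2  1.2 -0. ] w 0.0875
tool shift mm [-370.  220.    2.] units [-14.8    8.8    0.08] yaw deg -79.6 units -19.89validation failed for argument at $[0]...
validation failed for argument at $[0]...
validation failed for argument at $[0]...
validation failed for argument at $[0]...
```

```bash

python3 -m inch '[{"x":0,"y":0,"z":0,"yaw":-1},{"x":0,"y":0,"z":0,"yaw":-1},{"x":0,"y":0,"z":0,"yaw":-1},{"x":0,"y":0,"z":0,"yaw":-1},{"x":0,"y":0,"z":0,"yaw":-1}]' 1 40
python3 -m inch '[{"x":0,"y":0,"z":0,"yaw":-1},{"x":0,"y":0,"z":0,"yaw":-1},{"x":0,"y":0,"z":0,"yaw":-1},{"x":0,"y":0,"z":0,"yaw":-1},{"x":0,"y":0,"z":0,"yaw":-1}]'
python3 -m inch '[{"x":0,"y":0,"z":0,"yaw":-1},{"x":0,"y":0,"z":0,"yaw":-1},{"x":0,"y":0,"z":0,"yaw":-1},{"x":0,"y":0,"z":0,"yaw":-1},{"x":0,"y":0,"z":0,"yaw":-1}]'
python3 -m inch '[{"x":0,"y":0,"z":0,"yaw":-1},{"x":0,"y":0,"z":0,"yaw":-1},{"x":0,"y":0,"z":0,"yaw":-1},{"x":0,"y":0,"z":0,"yaw":-1},{"x":0,"y":0,"z":0,"yaw":-1}]'
python3 - <<'E'
from h import *; from plant import r
go(r,(.513,-.2835,.235),-78.5)
E
```

```text
time_s: 0.52
tcp_pos: [0.2514, -0.6245, 0.2338]
eef_rot: [179.6, 0.1, -137.4]
contact_force: [0.6, -0.5, -0.2]
gripper_width: 0.0873
time_s: 0.93
tcp_pos: [0.2508, -0.6231, 0.2308]
eef_rot: [179.4, 0.4, -116.4]
contact_force: [-0.5, -0.7, 0.6]
gripper_width: 0.0873
time_s: 1.35
tcp_pos: [0.2502, -0.6218, 0.2278]
eef_rot: [179.5, 0.8, -95.3]
contact_force: [0.8, 0.5, 0.8]
gripper_width: 0.0875
time_s: 1.77
tcp_pos: [0.2496, -0.6204, 0.2249]
eef_rot: [179.7, 1.3, -74.3]
contact_force: [-0.5, -0.4, -0.1]
gripper_width: 0.0878
t 1.7667 tcp [ 0.2496 -0.6204  0.2249] rot [179.75   1.27 -74.32] F [-0.5 -0.4 -0.1] w 0.0878
tool shift mm [-253.4 -344.6   -6.1] units [-10.14 -13.78  -0.24] yaw deg 4.2 units 1.04
```

```bash

python3 -m inch '[{"x":-0.7,"y":-0.95,"z":-0.05,"yaw":1},{"x":-0.7,"y":-0.95,"z":-0.05,"yaw":0},{"x":-0.7,"y":-0.95,"z":-0.05,"yaw":0},{"x":-0.7,"y":-0.95,"z":-0.05,"yaw":0},{"x":-0.7,"y":-0.95,"z":-0.05,"yaw":0}]'
python3 -m inch '[{"x":-0.7,"y":-0.95,"z":-0.05,"yaw":0},{"x":-0.7,"y":-0.95,"z":-0.05,"yaw":0},{"x":-0.7,"y":-0.95,"z":-0.05,"yaw":0},{"x":-0.7,"y":-0.95,"z":-0.05,"yaw":0},{"x":-0.7,"y":-0.95,"z":-0.05,"yaw":0}]'
python3 - <<'E'
from h import *; from plant import r
go(r,(.513,-.2835,.235),-78.5)
p,w=grab(r,"wrist"); np.savez("w1.npz",p=p,w=w); cv2.imwrite("pics/w1.png",p[:,:,::-1])
for c,q in blobs(p,w,(0,150,60),(8,255,255),100): print(c,len(q),np.nanmean(q,0).round(4))
E
```

```text
time_s: 2.18
tcp_pos: [0.3442, -0.5077, 0.228]
eef_rot: [179.4, 1.6, -78.5]
contact_force: [0.3, -0.1, -0.4]
gripper_width: 0.0878
time_s: 2.6
tcp_pos: [0.446, -0.3915, 0.234]
eef_rot: [179.3, 1.8, -78.5]
contact_force: [1.1, -0.4, 0.5]
gripper_width: 0.0875
t 2.6 tcp [ 0.446  -0.3915  0.234 ] rot [179.3    1.78 -78.52] F [ 1.1 -0.4  0.5] w 0.0875
tool shift mm [-92.5 -87.1   0.8] units [-3.7  -3.48  0.03] yaw deg -0.0 units -0.01
[552. 149.] 1845 [ 0.2691 -0.482   0.032 ]
[ 87. 169.] 858 [ 0.6521 -0.3869  0.0163]
[214. 378.] 283 [ 0.5035 -0.2751  0.1208]
```

View pics/w1.png

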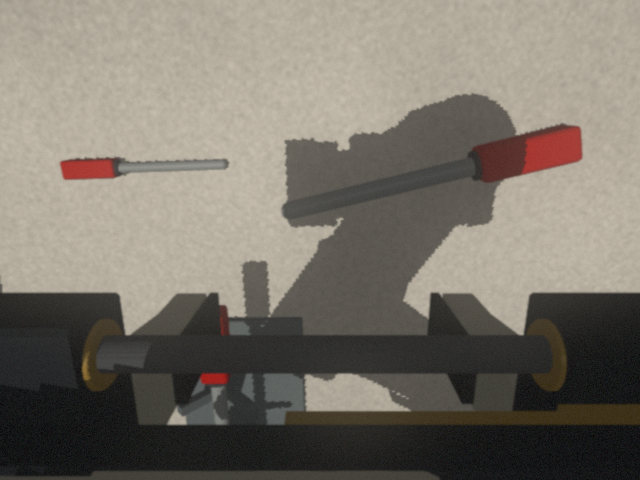

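The wrist view shows the large spindle (red handle at (540,150)) and the small one (90,168). The middle handle is just visible at (215,345) behind the gripper. I'll get the shaft's direction from the two fixed views before descending.

```bash
python3 - <<'E'
from h import *; from plant import r
for n in("scene0","side0"):
    p,w=load(n); hsv=cv2.cvtColor(p,cv2.COLOR_RGB2HSV)
    c=[q for c,q in blobs(p,w,(0,150,60),(8,255,255)) if np.linalg.norm(q.mean(0)-[.513,-.284,.104])<.03][0]
    t=c[c[:,2]>.1]; print(n,"handle top",cv2.minAreaRect(t[:,:2].astype(np.float32)))
    m=(w[...,2]>.092)&(w[...,2]<.106)&(hsv[...,1]<60)&(hsv[...,2]>(95))&(abs(w[...,0]-.5)<.03)&(w[...,1]>-.25)&(w[...,1]<-.11)
    f=w[m]; 
    v=cv2.fitLine(f[:,:2].astype(np.float32),cv2.DIST_HUBER,0,.01,.01).ravel(); print(len(f),"dir deg",np.degrees(np.arctan2(v[1],v[0])),"x at y=-.195",v[2]+(-.195-v[3])*v[0]/v[1],"y ext",np.percentile(f[:,1],[1,99]),f[:,2].mean())
go(r,(.513,-.2835,.235),-78.5)
E
```

```text
scene0 handle top ((0.5129894018173218, -0.28224989771842957), (0.023023217916488647, 0.058147136121988297), 13.240480422973633)
283 dir deg -77.59493 x at y=-.195 0.49505627 y ext [-0.24842909 -0.12980526] 0.0999448158516169
side0 handle top ((0.5118159055709839, -0.2847042381763458), (0.02001245878636837, 0.05787481740117073), 14.646084785461426)
157 dir deg -79.63806 x at y=-.195 0.49237803 y ext [-0.2477971  -0.13097745] 0.09914774611801817
t 2.65 tcp [ 0.4492 -0.3887  0.2342] rot [179.39   1.78 -78.41] F [1.3 1.8 0.1] w 0.0877
tool shift mm [-90.2 -83.7   1.2] units [-3.61 -3.35  0.05] yaw deg 0.1 units 0.02
```

```bash

python3 -m inch '[{"x":-0.9,"y":-0.85,"z":0.4,"yaw":0},{"x":-0.9,"y":-0.85,"z":0.6,"yaw":0},{"x":-0.9,"y":-0.85,"z":0.6,"yaw":0},{"x":-0.9,"y":-0.8,"z":0.6,"yaw":0}]'
python3 - <<'E'
from h import *; from plant import r
go(r,(.5125,-.2835,.088),-78)
E
```

```text
time_s: 2.98
tcp_pos: [0.5153, -0.2804, 0.1823]
eef_rot: [179.6, 1.6, -78.5]
contact_force: [0.2, -0.7, -0.1]
gripper_width: 0.0877
t 2.9833 tcp [ 0.5153 -0.2804  0.1823] rot [179.62   1.57 -78.51] F [ 0.2 -0.7 -0.1] w 0.0877
tool shift mm [ 5.1  2.7 94.2] units [0.2  0.11 3.77] yaw deg -0.5 units -0.13
```

```bash

python3 -m inch '[{"x":0.2,"y":0.1,"z":0.9,"yaw":-0.13},{"x":0.1,"y":0.1,"z":0.9,"yaw":0},{"x":0,"y":0,"z":0.9,"yaw":0},{"x":0,"y":0,"z":0.6,"yaw":0}]'
python3 - <<'E'
from h import *; from plant import r
go(r,(.5125,-.2835,.088),-78)
E
```

```text
time_s: 3.32
tcp_pos: [0.5147, -0.2802, 0.0963]
eef_rot: [179.8, 1.6, -77.5]
contact_force: [0.2, -1.6, 0.2]
gripper_width: 0.0876
t 3.3167 tcp [ 0.5147 -0.2802  0.0963] rot [179.76   1.57 -77.47] F [ 0.2 -1.6  0.2] w 0.0876
tool shift mm [3.  2.9 8.2] units [0.12 0.11 0.33] yaw deg 0.5 units 0.13
```

```bash

python3 -m inch '[{"x":0.12,"y":0.1,"z":0.25,"yaw":0.1},{"x":0,"y":0,"z":0,"yaw":0},{"x":0,"y":0,"z":-0.02,"yaw":0},{"x":0,"y":0,"z":-0.02,"yaw":0},{"x":0,"y":0,"z":-0.02,"yaw":0}]' -1 45
python3 - <<'E'
from h import *; from plant import r
go(r,(.5125,-.2835,.088),-78)
E
```

```text
time_s: 3.73
tcp_pos: [0.5106, -0.2835, 0.0884]
eef_rot: [179.4, 1.7, -77.9]
contact_force: [0.6, 0.5, 0.8]
gripper_width: 0.0602
t 3.7333 tcp [ 0.5106 -0.2835  0.0884] rot [179.4    1.73 -77.94] F [0.6 0.5 0.8] w 0.0602
tool shift mm [ 0.4 -1.9  0.3] units [ 0.02 -0.07  0.01] yaw deg 0.1 units 0.01
```

```bash

python3 -m inch '[{"x":0,"y":-0.03,"z":-0.02,"yaw":0},{"x":0,"y":-0.03,"z":-0.02,"yaw":0},{"x":0,"y":0,"z":-0.02,"yaw":0},{"x":0,"y":0,"z":-0.02,"yaw":0},{"x":0,"y":0,"z":-0.02,"yaw":0}]' -1 45
python3 -m inch '[{"x":0,"y":0,"z":-0.02,"yaw":0},{"x":0,"y":0,"z":-0.02,"yaw":0},{"x":0,"y":0,"z":-0.02,"yaw":0},{"x":0,"y":0,"z":-0.02,"yaw":0}]' -1 45
python3 - <<'E'
from h import *; from plant import r
go(r,(.5125,-.2835,.088),-78)
E
```

```text
time_s: 4.15
tcp_pos: [0.5141, -0.2842, 0.0949]
eef_rot: [179.7, 1.6, -77.9]
contact_force: [-1.6, -0.8, 0.9]
gripper_width: 0.0264
time_s: 4.48
tcp_pos: [0.5135, -0.2841, 0.0972]
eef_rot: [179.7, 1.6, -77.9]
contact_force: [0.1, -0.1, -0.9]
gripper_width: 0.0214
t 4.4833 tcp [ 0.5135 -0.2841  0.0972] rot [179.68   1.59 -77.95] F [ 0.1 -0.1 -0.9] w 0.0214
tool shift mm [-0.6  0.8  9.2] units [-0.02  0.03  0.37] yaw deg 0.1 units 0.01
```

```bash

python3 -m inch '[{"x":0,"y":0,"z":-0.6,"yaw":0},{"x":0,"y":0,"z":-0.9,"yaw":0},{"x":0,"y":0,"z":-0.9,"yaw":0},{"x":0,"y":0,"z":-0.9,"yaw":0}]' -1 55
cat >> h.py <<'E'
def shaft(r,n,s,tag=None):
    # line through the shaft seen above z0, near line tcp + a*t
    p,w=grab(r,n); R=Ro.from_euler("xyz",s["eef_rot"],degrees=True).as_matrix(); a=-R[:,0]; a[2]=0; a/=np.linalg.norm(a); nn=np.array([a[1],-a[0],0])
    d=w-s["tcp_pos"]; t=d@a; e=d@nn; m=(abs(e)<.012)&(abs(d[...,2])<.022)&(t>.05)&(t<.175)
    q=np.c_[t[m],e[m],d[m][:,2]]
    if len(q)<20: print(n,"few",len(q)); return p
    A=np.polyfit(q[:,0],q[:,1],1); B=np.polyfit(q[:,0],q[:,2],1)
    print(n,"shaft rel tcp: tip t",np.percentile(q[:,0],99).round(4),"lateral at 100",np.polyval(A,.1).round(4),"slope",A[0].round(3),"top z at 100",np.polyval(B,.1).round(4),"slope",B[0].round(3),len(q))
    return p
E
python3 - <<'E'
from h import *; from plant import r
s=r.get_state(); go(r,(.546,.006,.17),-78)
for n in("scene","side"):
    p=shaft(r,n,r.get_state()); cv2.imwrite(f"pics/{n}2.png",p[:,:,::-1])
E
```

```text
time_s: 4.82
tcp_pos: [0.5112, -0.2849, 0.1758]
eef_rot: [179.1, 1.9, -78.0]
contact_force: [0.5, 0.4, 0.0]
gripper_width: 0.0214
t 4.8167 tcp [ 0.5112 -0.2849  0.1758] rot [179.09   1.95 -78.03] F [0.5 0.4 0. ] w 0.0214
tool shift mm [-276.9  -94.6   13.8] units [-11.08  -3.79   0.55] yaw deg -0.0 units -0.01
scene shaft rel tcp: tip t 0.1585 lateral at 100 0.002 slope -0.02 top z at 100 0.005 slope 0.014 410
side shaft rel tcp: tip t 0.1582 lateral at 100 -0.0016 slope -0.027 top z at 100 0.0046 slope -0.002 170
```

```bash

python3 -m inch '[{"x":-0.5,"y":-0.2,"z":-0.02,"yaw":0},{"x":-0.9,"y":-0.3,"z":-0.02,"yaw":0},{"x":-0.9,"y":-0.3,"z":-0.02,"yaw":0},{"x":-0.9,"y":-0.3,"z":-0.02,"yaw":0},{"x":-0.9,"y":-0.3,"z":-0.02,"yaw":0}]'
python3 -m inch '[{"x":-0.9,"y":-0.3,"z":-0.02,"yaw":0},{"x":-0.9,"y":-0.3,"z":-0.02,"yaw":0},{"x":-0.9,"y":-0.3,"z":-0.02,"yaw":0},{"x":-0.9,"y":-0.3,"z":0.0,"yaw":0},{"x":-0.9,"y":-0.3,"z":0.0,"yaw":0}]'
python3 - <<'E'
from h import *; from plant import r
go(r,(.546,.006,.061),-78)
E
```

```text
time_s: 5.33
tcp_pos: [0.526, -0.1763, 0.1824]
eef_rot: [179.4, 1.8, -78.4]
contact_force: [0.1, 1.0, -0.4]
gripper_width: 0.0215
time_s: 5.75
tcp_pos: [0.5378, -0.0497, 0.1834]
eef_rot: [179.2, 1.9, -78.4]
contact_force: [0.5, -0.4, -0.3]
gripper_width: 0.0219
t 5.75 tcp [ 0.5378 -0.0497  0.1834] rot [179.15   1.87 -78.45] F [ 0.5 -0.4 -0.3] w 0.0219
tool shift mm [-48.9 -21.  123.8] units [-1.96 -0.84  4.95] yaw deg -0.4 units -0.11
```

```bash

python3 -m inch '[{"x":-0.3,"y":-0.17,"z":0.5,"yaw":-0.1},{"x":-0.4,"y":-0.17,"z":0.95,"yaw":0},{"x":-0.4,"y":-0.17,"z":0.95,"yaw":0},{"x":-0.4,"y":-0.17,"z":0.95,"yaw":0},{"x":-0.3,"y":-0.1,"z":0.9,"yaw":0}]'
python3 -m inch '[{"x":-0.1,"y":-0.05,"z":0.25,"yaw":0},{"x":0,"y":0,"z":0,"yaw":0}]'
python3 - <<'E'
from h import *; from plant import r
go(r,(.546,.006,.061),-78)
for n in("scene","side"):
    s=r.get_state(); p=shaft(r,n,s); cv2.imwrite(f"pics/{n}3.png",p[:,:,::-1])
    _=[print("yel",c,q.mean(0).round(4)) for c,q in blobs(p,load(n+"0")[1],(20,150,60),(32,255,255)) if abs(q.mean(0)[1]-.21)<.05]
x=cv2.imread("pics/scene3.png")[190:400,300:540]; y=cv2.imread("pics/side3.png")[240:420,140:420]
cv2.imwrite("pics/c3.png",np.hstack([cv2.resize(x,(400,350)),cv2.resize(y,(400,350))]))
E
```

```text
time_s: 6.17
tcp_pos: [0.548, 0.0112, 0.0781]
eef_rot: [179.7, 1.9, -77.7]
contact_force: [1.1, -0.6, -0.7]
gripper_width: 0.0215
time_s: 6.33
tcp_pos: [0.5449, 0.0157, 0.0663]
eef_rot: [179.2, 1.9, -77.6]
contact_force: [0.0, -0.2, -0.2]
gripper_width: 0.022
t 6.3333 tcp [0.5449 0.0157 0.0663] rot [179.23   1.91 -77.64] F [ 0.  -0.2 -0.2] w 0.022
tool shift mm [9.9 0.9 5. ] units [0.4  0.04 0.2 ] yaw deg 0.4 units 0.09
scene shaft rel tcp: tip t 0.1578 lateral at 100 0.0016 slope -0.02 top z at 100 0.0055 slope 0.017 351
yel [470. 278.] [0.5192 0.213  0.0832]
side shaft rel tcp: tip t 0.1587 lateral at 100 -0.0027 slope -0.023 top z at 100 0.0048 slope 0.005 276
yel [255. 362.] [0.4977 0.2167 0.0784]
```

View pics/c3.png

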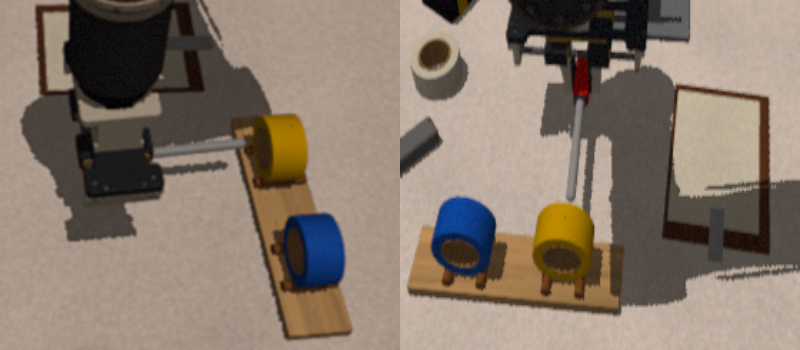

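```bash

python3 -m inch '[{"x":0,"y":0,"z":0.2,"yaw":0},{"x":-0.3,"y":0,"z":0,"yaw":0},{"x":-0.6,"y":0,"z":0,"yaw":0},{"x":-0.6,"y":0,"z":0,"yaw":0}]'
python3 - <<'E'
from h import *; from plant import r
go(r,(.5228,.124,.060),-77.6)
for n in("scene","side"): shaft(r,n,r.get_state())
E
```

```text
time_s: 6.77
tcp_pos: [0.5398, 0.0507, 0.0678]
eef_rot: [179.7, 1.9, -77.9]
contact_force: [-0.8, 0.3, -0.9]
gripper_width: 0.0217
t 6.7667 tcp [0.5398 0.0507 0.0678] rot [179.69   1.93 -77.95] F [-0.8  0.3 -0.9] w 0.0217
tool shift mm [-74.9   1.3  10.3] units [-3.    0.05  0.41] yaw deg -0.3 units -0.09
scene shaft rel tcp: tip t 0.1473 lateral at 100 0.0017 slope -0.019 top z at 100 0.0061 slope 0.054 327
side shaft rel tcp: tip t 0.1276 lateral at 100 -0.0026 slope -0.019 top z at 100 0.005 slope 0.021 203
```

```bash

python3 -m inch '[{"x":-0.4,"y":0,"z":0.25,"yaw":0},{"x":-0.6,"y":0,"z":0.15,"yaw":0},{"x":-0.7,"y":0,"z":0.1,"yaw":0},{"x":-0.7,"y":0,"z":0.05,"yaw":0}]'
python3 - <<'E'
from h import *; from plant import r
go(r,(.5228,.124,.060),-77.6)
for n in("scene","side"):
    p,w=grab(r,n); cv2.imwrite(f"pics/{n}4.png",p[:,:,::-1])
    _=[print("yel",c,q.mean(0).round(4)) for c,q in blobs(p,w,(20,150,60),(32,255,255)) if abs(q.mean(0)[1]-.21)<.05]
go(r,(.5228,.124,.060),-77.6)
x=cv2.imread("pics/scene4.png")[190:400,300:540]; y=cv2.imread("pics/side4.png")[240:420,140:420]
cv2.imwrite("pics/c4.png",np.hstack([cv2.resize(x,(400,350)),cv2.resize(y,(400,350))]))
E
```

```text
time_s: 7.2
tcp_pos: [0.5284, 0.1113, 0.0584]
eef_rot: [-180.0, 2.0, -78.1]
contact_force: [-0.5, 0.5, -0.8]
gripper_width: 0.0218
t 7.2 tcp [0.5284 0.1113 0.0584] rot [-179.95    2.    -78.06] F [-0.5  0.5 -0.8] w 0.0218
tool shift mm [-13.6   2.8  -1.2] units [-0.54  0.11 -0.05] yaw deg -0.5 units -0.11
yel [471. 278.] [0.5196 0.2131 0.0833]
yel [255. 361.] [0.4983 0.2153 0.0789]
t 7.3 tcp [0.5285 0.1127 0.0586] rot [-179.92    2.01  -77.91] F [ 0. -0. -1.] w 0.0217
tool shift mm [-12.3   3.2  -1. ] units [-0.49  0.13 -0.04] yaw deg -0.3 units -0.08
```

View pics/c4.png

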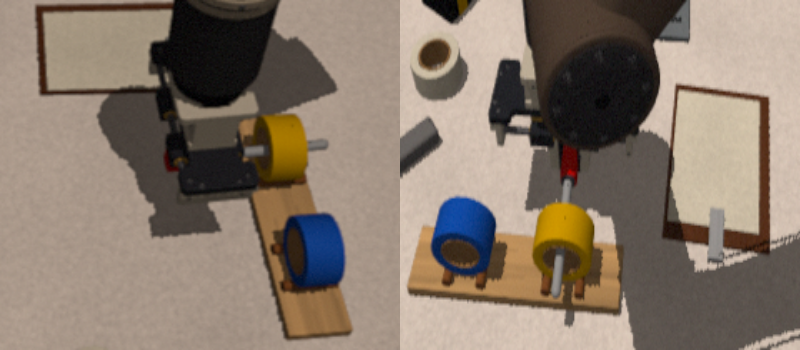

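The shaft now passes through the yellow roll and its tip shows on the far side (left crop (325,145), right crop (557,290)). The roll hasn't moved. Next I finish the push and lift gently.

```bash

python3 -m inch '[{"x":-0.35,"y":0.1,"z":0,"yaw":0},{"x":-0.1,"y":0,"z":-0.2,"yaw":0},{"x":0,"y":0,"z":-0.25,"yaw":0},{"x":0,"y":0,"z":-0.25,"yaw":0}]' -1 60
python3 -m inch '[{"x":0,"y":0,"z":-0.25,"yaw":0},{"x":0,"y":0,"z":-0.3,"yaw":0},{"x":0,"y":0,"z":-0.4,"yaw":0},{"x":0,"y":0,"z":-0.5,"yaw":0},{"x":0,"y":0,"z":-0.5,"yaw":0}]'
cat >> h.py <<'E'
def chk(r,tag):
    for n in("scene","side"):
        s=r.get_state(); p=shaft(r,n,s); cv2.imwrite(f"pics/{n}{tag}.png",p[:,:,::-1])
        i=r.camera_info(n); p,w=grab(r,n); R=Ro.from_euler("xyz",s["eef_rot"],degrees=True).as_matrix(); a=-R[:,0];a[2]=0;a/=np.linalg.norm(a)
        for c,q in blobs(p,w,(20,150,50),(32,255,255)):
            d=q-s["tcp_pos"]
            if np.linalg.norm(d.mean(0))<.16:
                t=d@a; print(" roll along shaft",np.percentile(t,[2,98]).round(4),"lat",(np.percentile(d@[a[1],-a[0],0],[2,98])).round(4),"z",np.percentile(q[:,2],[2,98]).round(4),len(q))
        for c,q in blobs(p,w,(105,150,50),(125,255,255)):
            if np.linalg.norm(q.mean(0)[:2]-[.63,.243])<.06: print(" blue",q.mean(0).round(4))
E
python3 - <<'E'
from h import *; from plant import r
go(r,(.5228,.124,.18),-78); chk(r,"5")
E
```

```text
time_s: 7.63
tcp_pos: [0.5227, 0.1226, 0.077]
eef_rot: [180.0, 2.0, -77.9]
contact_force: [-0.8, 1.4, -1.1]
gripper_width: 0.0217
time_s: 8.05
tcp_pos: [0.5229, 0.1188, 0.1302]
eef_rot: [179.9, 2.0, -78.1]
contact_force: [0.1, 0.6, -1.6]
gripper_width: 0.0219
t 8.05 tcp [0.5229 0.1188 0.1302] rot [179.94   1.97 -78.05] F [ 0.1  0.6 -1.6] w 0.0219
tool shift mm [ -6.8  -1.  -49.6] units [-0.27 -0.04 -1.98] yaw deg -0.1 units -0.01
scene shaft rel tcp: tip t 0.1577 lateral at 100 0.0012 slope -0.001 top z at 100 0.0132 slope -0.125 336
 roll along shaft [0.0718 0.1096] lat [-0.0243  0.0383] z [0.1121 0.1568] 886
 blue [0.6438 0.2434 0.0872]
side shaft rel tcp: tip t 0.1581 lateral at 100 -0.0011 slope -0.042 top z at 100 0.014 slope -0.163 524
 roll along shaft [0.0712 0.1114] lat [-0.0402  0.0294] z [0.0833 0.1524] 1166
 blue [0.6207 0.2453 0.08  ]
```

```bash

python3 -m inch '[{"x":0,"y":0,"z":-0.6,"yaw":0},{"x":0,"y":0,"z":-0.7,"yaw":0},{"x":0,"y":0,"z":-0.7,"yaw":0},{"x":0,"y":0,"z":-0.6,"yaw":0},{"x":0.1,"y":0,"z":-0.3,"yaw":0}]'
python3 -m inch '[{"x":0.25,"y":0.02,"z":-0.05,"yaw":0},{"x":0.4,"y":0.04,"z":-0.03,"yaw":0},{"x":0.6,"y":0.06,"z":-0.03,"yaw":0},{"x":0.75,"y":0.07,"z":-0.03,"yaw":0},{"x":0.75,"y":0.07,"z":-0.03,"yaw":0}]'
python3 - <<'E'
from h import *; from plant import r
go(r,(.5135,-.2841,.2),-77.95); chk(r,"6")
E
```

```text
time_s: 8.67
tcp_pos: [0.5202, 0.1121, 0.1984]
eef_rot: [179.3, 1.9, -78.2]
contact_force: [0.1, -0.8, -1.7]
gripper_width: 0.0214
time_s: 9.08
tcp_pos: [0.527, 0.0407, 0.1975]
eef_rot: [179.1, 1.9, -78.0]
contact_force: [-0.3, 0.6, -0.8]
gripper_width: 0.0216
t 9.0833 tcp [0.527  0.0407 0.1975] rot [179.12   1.9  -77.98] F [-0.3  0.6 -0.8] w 0.0216
tool shift mm [314.7  81.  -11.7] units [12.59  3.24 -0.47] yaw deg -0.0 units -0.01
scene shaft rel tcp: tip t 0.1584 lateral at 100 0.0015 slope -0.007 top z at 100 0.0133 slope -0.125 422
 roll along shaft [0.0659 0.1046] lat [-0.0279  0.0358] z [0.174  0.2206] 1047
 blue [0.6436 0.2436 0.0874]
side shaft rel tcp: tip t 0.1589 lateral at 100 -0.0009 slope -0.048 top z at 100 0.0143 slope -0.217 471
 roll along shaft [0.069  0.1095] lat [-0.0387  0.0312] z [0.1523 0.2191] 1101
 blue [0.6208 0.2453 0.0798]
```

```bash

python3 -m inch '[{"x":0.35,"y":0.1,"z":-0.05,"yaw":0},{"x":0.55,"y":0.15,"z":-0.05,"yaw":0},{"x":0.75,"y":0.2,"z":-0.05,"yaw":0},{"x":0.85,"y":0.22,"z":-0.04,"yaw":0},{"x":0.85,"y":0.22,"z":-0.04,"yaw":0}]'
python3 -m inch '[{"x":0.85,"y":0.22,"z":-0.04,"yaw":0},{"x":0.85,"y":0.22,"z":-0.04,"yaw":0},{"x":0.85,"y":0.22,"z":-0.04,"yaw":0},{"x":0.75,"y":0.2,"z":-0.04,"yaw":0},{"x":0.6,"y":0.15,"z":-0.04,"yaw":0}]'
python3 -m inch '[{"x":0.4,"y":0.1,"z":-0.04,"yaw":0},{"x":0.2,"y":0.05,"z":-0.04,"yaw":0}]'
python3 - <<'E'
from h import *; from plant import r
go(r,(.5135,-.2841,.19),-77.95); chk(r,"7")
E
```

```text
time_s: 9.7
tcp_pos: [0.5219, -0.046, 0.1985]
eef_rot: [178.9, 1.9, -77.7]
contact_force: [-0.7, -0.1, -0.5]
gripper_width: 0.0218
time_s: 10.12
tcp_pos: [0.5162, -0.152, 0.1989]
eef_rot: [178.8, 2.0, -77.5]
contact_force: [0.0, 0.5, -1.8]
gripper_width: 0.0216
time_s: 10.28
tcp_pos: [0.515, -0.17, 0.1997]
eef_rot: [178.7, 2.0, -77.5]
contact_force: [-0.7, 0.2, -1.8]
gripper_width: 0.0216
t 10.2833 tcp [ 0.515  -0.17    0.1997] rot [178.73   1.99 -77.53] F [-0.7  0.2 -1.8] w 0.0216
tool shift mm [111.3  25.9   6.4] units [4.45 1.04 0.26] yaw deg 0.4 units 0.1
scene shaft rel tcp: tip t 0.1583 lateral at 100 0.0017 slope -0.013 top z at 100 0.0115 slope -0.08 453
 roll along shaft [0.0695 0.1081] lat [-0.0175  0.0369] z [0.1731 0.2233] 949
 blue [0.6438 0.2435 0.0871]
side shaft rel tcp: tip t 0.1596 lateral at 100 -0.0005 slope -0.046 top z at 100 0.0151 slope -0.233 306
 roll along shaft [0.0705 0.1106] lat [-0.0378  0.031 ] z [0.1517 0.222 ] 799
 blue [0.6213 0.2454 0.0805]
```

Stable, with the roll about 90 mm along the shaft. Next I move the last 111 mm.

```bash

python3 -m inch '[{"x":0.4,"y":0.12,"z":-0.03,"yaw":0.1},{"x":0.6,"y":0.16,"z":-0.03,"yaw":0},{"x":0.75,"y":0.18,"z":-0.03,"yaw":0},{"x":0.75,"y":0.18,"z":-0.03,"yaw":0},{"x":0.7,"y":0.15,"z":-0.03,"yaw":0}]'
python3 -m inch '[{"x":0.5,"y":0.1,"z":-0.03,"yaw":0},{"x":0.3,"y":0.05,"z":-0.03,"yaw":0},{"x":0.1,"y":0.02,"z":0,"yaw":0}]'
python3 - <<'E'
from h import *; from plant import r
go(r,(.5135,-.2841,.15),-77.95); chk(r,"8")
E
```

```text
time_s: 10.9
tcp_pos: [0.5145, -0.2482, 0.2022]
eef_rot: [178.9, 2.0, -77.3]
contact_force: [0.3, -0.5, -1.9]
gripper_width: 0.0216
time_s: 11.15
tcp_pos: [0.5158, -0.2737, 0.203]
eef_rot: [178.9, 2.0, -77.4]
contact_force: [-0.0, -0.6, -1.9]
gripper_width: 0.0215
t 11.15 tcp [ 0.5158 -0.2737  0.203 ] rot [178.86   2.   -77.36] F [-0.  -0.6 -1.9] w 0.0215
tool shift mm [11.5  3.4 52.7] units [0.46 0.14 2.11] yaw deg 0.6 units 0.15
scene shaft rel tcp: tip t 0.1591 lateral at 100 0.0015 slope -0.015 top z at 100 0.0115 slope -0.079 441
 roll along shaft [0.0723 0.1082] lat [-0.0155  0.0372] z [0.1764 0.2262] 888
 blue [0.6439 0.2433 0.0872]
side shaft rel tcp: tip t 0.1595 lateral at 100 -0.0 slope -0.049 top z at 100 0.0154 slope -0.23 261
 roll along shaft [0.0713 0.1115] lat [-0.0373  0.0312] z [0.1565 0.2247] 690
 blue [0.6212 0.2454 0.0803]
```

```bash

python3 -m inch '[{"x":0.3,"y":0.1,"z":0.2,"yaw":0.15},{"x":0.2,"y":0.05,"z":0.4,"yaw":0},{"x":0,"y":0,"z":0.4,"yaw":0},{"x":0,"y":0,"z":0.2,"yaw":0}]'
python3 - <<'E'
from h import *; from plant import r
go(r,(.5135,-.2841,.095),-77.95); chk(r,"9")
x=cv2.imread("pics/scene9.png")[170:310,160:320]; y=cv2.imread("pics/side9.png")[120:280,230:410]
cv2.imwrite("pics/c9.png",np.hstack([cv2.resize(x,(400,350)),cv2.resize(y,(400,350))]))
E
```

```text
time_s: 11.68
tcp_pos: [0.5146, -0.2838, 0.1714]
eef_rot: [179.0, 1.9, -77.8]
contact_force: [-0.7, 0.6, -1.8]
gripper_width: 0.0217
t 11.6833 tcp [ 0.5146 -0.2838  0.1714] rot [179.01   1.95 -77.83] F [-0.7  0.6 -1.8] w 0.0217
tool shift mm [ 2.6 -0.2 76.4] units [ 0.1  -0.01  3.06] yaw deg 0.1 units 0.03
scene shaft rel tcp: tip t 0.1592 lateral at 100 0.0016 slope -0.013 top z at 100 0.0112 slope -0.073 429
 roll along shaft [0.0732 0.1092] lat [-0.0165  0.037 ] z [0.1415 0.1939] 857
 blue [0.644  0.2432 0.087 ]
side shaft rel tcp: tip t 0.1592 lateral at 100 -0.0002 slope -0.048 top z at 100 0.0153 slope -0.226 238
 roll along shaft [0.0706 0.1108] lat [-0.0368  0.0321] z [0.1255 0.1947] 653
 blue [0.6208 0.2453 0.0799]
```

View pics/c9.png

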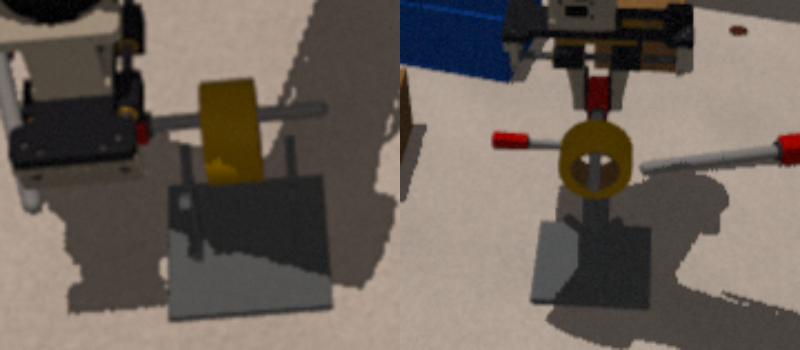

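The roll hangs midway between the forks (left crop (232,130), fork arms at (185,165) and (290,160)). Lowering it now.

```bash

python3 -m inch '[{"x":0.05,"y":0,"z":0.3,"yaw":0},{"x":0.03,"y":0,"z":0.55,"yaw":0},{"x":0,"y":0,"z":0.55,"yaw":0},{"x":0,"y":0,"z":0.5,"yaw":0},{"x":0,"y":0,"z":0.35,"yaw":0}]'
python3 - <<'E'
from h import *; from plant import r
go(r,(.5135,-.2841,.095),-77.95); chk(r,"10"); go(r,(.5135,-.2841,.095),-77.95)
E
```

```text
time_s: 12.3
tcp_pos: [0.5177, -0.2853, 0.1179]
eef_rot: [179.5, 1.6, -77.7]
contact_force: [-0.4, 0.1, -1.5]
gripper_width: 0.0212
t 12.3 tcp [ 0.5177 -0.2853  0.1179] rot [179.5    1.63 -77.7 ] F [-0.4  0.1 -1.5] w 0.0212
tool shift mm [-1.4  3.6 22.9] units [-0.06  0.15  0.92] yaw deg 0.2 units 0.06
scene shaft rel tcp: tip t 0.1581 lateral at 100 0.0017 slope -0.013 top z at 100 0.011 slope -0.085 425
 roll along shaft [0.0726 0.1098] lat [-0.018   0.0368] z [0.0865 0.1391] 810
 blue [0.6435 0.2422 0.0857]
side shaft rel tcp: tip t 0.1595 lateral at 100 -0.0 slope -0.026 top z at 100 0.0136 slope -0.288 257
 roll along shaft [0.0692 0.1102] lat [-0.037   0.0329] z [0.094  0.1404] 516
 blue [0.6209 0.2453 0.08  ]
t 12.5 tcp [ 0.5181 -0.2855  0.1192] rot [179.51   1.6  -77.68] F [-0.4  0.6 -1. ] w 0.0217
tool shift mm [-1.7  4.  24.3] units [-0.07  0.16  0.97] yaw deg 0.3 units 0.07
```

```bash

python3 -m inch '[{"x":-0.06,"y":0.15,"z":0.3,"yaw":0.05},{"x":0,"y":0.03,"z":0.25,"yaw":0},{"x":0,"y":0,"z":0.2,"yaw":0},{"x":0,"y":0,"z":0.1,"yaw":0}]'
python3 - <<'E'
from h import *; from plant import r
go(r,(.5135,-.2841,.095),-77.95)
E
```

```text
time_s: 12.83
tcp_pos: [0.5145, -0.285, 0.0994]
eef_rot: [179.8, 1.4, -77.9]
contact_force: [-0.7, 0.5, -1.1]
gripper_width: 0.0214
t 12.8333 tcp [ 0.5145 -0.285   0.0994] rot [179.79   1.45 -77.88] F [-0.7  0.5 -1.1] w 0.0214
tool shift mm [-1.   0.8  4.4] units [-0.04  0.03  0.18] yaw deg 0.1 units 0.02
```

```bash

python3 -m inch '[{"x":0,"y":0.03,"z":0.1,"yaw":0},{"x":0,"y":0,"z":0.06,"yaw":0}]'
python3 -m inch '[{"x":0,"y":0,"z":0.05,"yaw":0},{"x":0,"y":0,"z":0.03,"yaw":0}]'
python3 - <<'E'
from h import *; from plant import r
go(r,(.5135,-.2841,.095),-77.95);chk(r,"11")
E
```

```text
time_s: 13.0
tcp_pos: [0.5134, -0.2851, 0.0949]
eef_rot: [179.8, 1.4, -77.9]
contact_force: [-2.0, 0.1, 5.2]
gripper_width: 0.0218
time_s: 13.17
tcp_pos: [0.513, -0.2855, 0.0941]
eef_rot: [179.7, 1.4, -77.8]
contact_force: [-3.0, 0.9, 7.5]
gripper_width: 0.0215
t 13.1667 tcp [ 0.513  -0.2855  0.0941] rot [179.7    1.41 -77.8 ] F [-3.   0.9  7.5] w 0.0215
tool shift mm [-1.2 -0.8 -0.9] units [-0.05 -0.03 -0.04] yaw deg 0.1 units 0.04
scene shaft rel tcp: tip t 0.1591 lateral at 100 0.0011 slope -0.015 top z at 100 0.0103 slope -0.05 386
 roll along shaft [0.0719 0.1097] lat [-0.0168  0.0374] z [0.0651 0.118 ] 781
 blue [0.6435 0.2421 0.0854]
side shaft rel tcp: tip t 0.1581 lateral at 100 0.0003 slope -0.023 top z at 100 0.0136 slope -0.31 269
 roll along shaft [0.069  0.1117] lat [-0.0373  0.0332] z [0.0525 0.1171] 547
 blue [0.6207 0.2453 0.0799]
```

```bash

python3 -m inch '[{"x":0,"y":0,"z":-0.03,"yaw":0},{"x":0,"y":0,"z":0,"yaw":0},{"x":0,"y":0,"z":0,"yaw":0},{"x":0,"y":0,"z":0,"yaw":0},{"x":0,"y":0,"z":0,"yaw":0}]' 0.4
python3 -m inch '[{"x":0,"y":0,"z":0,"yaw":0},{"x":0,"y":0,"z":0,"yaw":0},{"x":0,"y":0,"z":0,"yaw":0}]' 0.4
python3 - <<'E'
from h import *; from plant import r
go(r,(.513,-.2855,.18),-77.95);chk(r,"12")
E
```

```text
time_s: 13.78
tcp_pos: [0.514, -0.2858, 0.0959]
eef_rot: [179.8, 1.3, -77.8]
contact_force: [0.3, -0.9, -0.2]
gripper_width: 0.0494
time_s: 14.03
tcp_pos: [0.5142, -0.2858, 0.0957]
eef_rot: [179.8, 1.3, -77.8]
contact_force: [-0.0, 0.0, 0.1]
gripper_width: 0.0607
t 14.0333 tcp [ 0.5142 -0.2858  0.0957] rot [179.84   1.34 -77.8 ] F [-0.   0.   0.1] w 0.0607
tool shift mm [ -2.5   1.3 -84.3] units [-0.1   0.05 -3.37] yaw deg 0.1 units 0.04
scene shaft rel tcp: tip t 0.159 lateral at 100 0.0012 slope -0.001 top z at 100 0.01 slope -0.077 484
 roll along shaft [0.0721 0.1098] lat [-0.0186  0.0362] z [0.0647 0.1171] 795
 blue [0.6437 0.2422 0.0853]
side shaft rel tcp: tip t 0.1585 lateral at 100 -0.0002 slope -0.021 top z at 100 0.012 slope -0.318 296
 roll along shaft [0.0692 0.1114] lat [-0.0381  0.0325] z [0.0512 0.1157] 545
 blue [0.6208 0.2452 0.0798]
```

Released at zero force and still in place. Retreating upward and then back, clear of the view.

```bash

python3 -m inch '[{"x":0,"y":0,"z":-0.3,"yaw":0},{"x":0,"y":0,"z":-0.6,"yaw":0},{"x":0,"y":0,"z":-0.8,"yaw":0},{"x":0,"y":0,"z":-0.9,"yaw":0},{"x":0.2,"y":0,"z":-0.9,"yaw":0}]'
python3 -m inch '[{"x":0.8,"y":0,"z":-0.5,"yaw":0},{"x":0.9,"y":0,"z":-0.2,"yaw":0},{"x":0.9,"y":0,"z":-0.1,"yaw":0},{"x":0.8,"y":0,"z":-0.1,"yaw":0},{"x":0.4,"y":0,"z":0,"yaw":0}]'
python3 - <<'E'
from h import *; from plant import r
go(r,(.513,-.2855,.18),-77.95)
for n in("scene","side"):
    p,w=grab(r,n); hsv=cv2.cvtColor(p,cv2.COLOR_RGB2HSV); cv2.imwrite(f"pics/{n}13.png",p[:,:,::-1])
    for nm,lo,hi in(("red",(0,150,60),(8,255,255)),("yel",(20,150,50),(32,255,255)),("blu",(105,150,50),(125,255,255))):
        for c,q in blobs(p,w,lo,hi):
            m=q.mean(0)
            if .4<m[0]<.75 and -.35<m[1]<.35: print(n,nm,c,len(q),m.round(4),np.percentile(q,[3,97],axis=0).round(4).tolist())
x=cv2.imread("pics/scene13.png")[170:310,160:320]; y=cv2.imread("pics/side13.png")[120:280,230:410]
cv2.imwrite("pics/c13.png",np.hstack([cv2.resize(x,(400,350)),cv2.resize(y,(400,350))]))
E
```

```text
time_s: 14.65
tcp_pos: [0.5124, -0.2913, 0.1823]
eef_rot: [179.3, 1.7, -77.8]
contact_force: [0.7, -0.6, 0.1]
gripper_width: 0.0615
time_s: 15.07
tcp_pos: [0.5366, -0.3881, 0.2157]
eef_rot: [180.0, 1.2, -77.5]
contact_force: [0.3, 0.3, 0.1]
gripper_width: 0.0614
t 15.0667 tcp [ 0.5366 -0.3881  0.2157] rot [179.96   1.17 -77.54] F [0.3 0.3 0.1] w 0.0614
tool shift mm [-104.6    0.8   37.9] units [-4.18  0.03  1.51] yaw deg 0.4 units 0.1
scene red [207. 245.] 342 [ 0.5174 -0.2831  0.1012] [[0.5044, -0.3093, 0.0868], [0.5276, -0.2567, 0.108]]
scene yel [254. 247.] 800 [ 0.5112 -0.1933  0.1018] [[0.4761, -0.2122, 0.0683], [0.5324, -0.1736, 0.1173]]
scene blu [493. 339.] 925 [0.6437 0.2435 0.0873] [[0.609, 0.2232, 0.0602], [0.6685, 0.2632, 0.0985]]
side red [319. 188.] 105 [ 0.5105 -0.283   0.1043] [[0.497, -0.3127, 0.1013], [0.5225, -0.2579, 0.1071]]
side yel [318. 214.] 533 [ 0.4893 -0.1916  0.0976] [[0.4559, -0.2193, 0.054], [0.523, -0.1729, 0.1156]]
side blu [185. 358.] 1040 [0.6208 0.2454 0.0799] [[0.5915, 0.2203, 0.0322], [0.6557, 0.2656, 0.0966]]
```

View pics/c13.png

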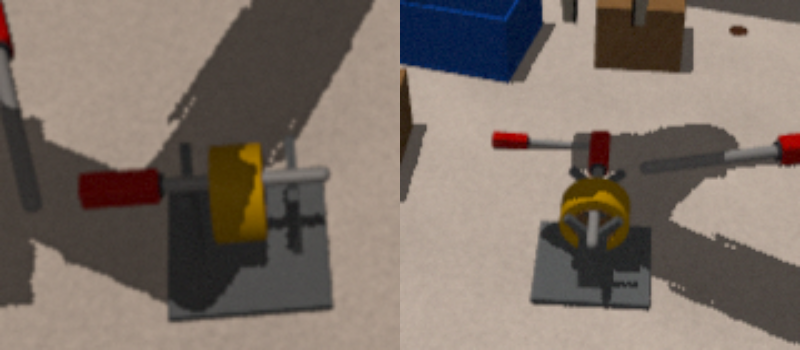

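The spindle lies in both forks with the handle outside at −y (left crop (120,187)) and the roll midway (237,190). I'll do a short stillness check, then hand in.

```bash

python3 -m inch '[{"x":0,"y":0,"z":-0.02,"yaw":0},{"x":0,"y":0,"z":-0.02,"yaw":0},{"x":0,"y":0,"z":-0.02,"yaw":0},{"x":0,"y":0,"z":-0.02,"yaw":0},{"x":0,"y":0,"z":-0.02,"yaw":0}]'
python3 - <<'E'
from h import *; from plant import r
for k in range(4):
    p,w=grab(r,"scene")
    print([q.mean(0).round(4).tolist() for lo,hi in(((20,150,50),(32,255,255)),((0,150,60),(8,255,255))) for c,q in blobs(p,w,lo,hi) if np.linalg.norm(q.mean(0)[:2]-[.512,-.24])<.07])
s=r.get_state(); print(s["time_s"],s["tcp_pos"],s["qd"].round(2)); r.close_job()
E
```

```text
time_s: 15.58
tcp_pos: [0.5349, -0.3847, 0.2167]
eef_rot: [179.8, 1.4, -77.6]
contact_force: [0.2, 0.3, 0.4]
gripper_width: 0.0613
[[0.5112, -0.1933, 0.1019], [0.5169, -0.2832, 0.1016]]
[[0.5112, -0.1935, 0.1018], [0.517, -0.2834, 0.1014]]
[[0.5113, -0.1934, 0.1018], [0.5173, -0.283, 0.1012]]
[[0.5111, -0.1933, 0.1016], [0.5172, -0.2832, 0.1015]]
15.7833 [ 0.53501994 -0.38506526  0.2166408 ] [-0.22  0.24  0.02 -0.01 -0.11 -0.08]
the job is handed in; nothing more can be done
```

The yellow roll is loaded on the dispenser, and I handed the job in at about 15.8 s of the 58 s allowed. No verdict is reported.

I took the middle-sized spindle off the stand by its red handle, pushed its shaft through the yellow roll's core and lifted the roll out. I then laid the spindle back across both forks, let go and backed the arm away.

Last checks before hand-in:
- **Spindle:** it lies in both forks with the handle outside at the −y end. The handle's measured position differs by no more than about 3 mm from the start.
- **Yellow roll:** it hangs about midway between the forks, roughly 90 mm along the shaft. Four readings over 0.2 s agreed to within about 0.4 mm.
- **Blue roll:** measured within 1 mm of its start position.
- **Arm:** it is clear of everything, with no contact force beyond noise.

- **Disagreement:** the two fixed cameras differed by 2–3 mm on positions, about what the calibration allows.
- **Grip height:** the gripper drifted up while closing, so it held the handle about 10 mm above its centre. The hold did not slip.

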